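Lock the plug into the drink dispenser's cam-lever coupler

TASK

Close off the drink dispenser's filling coupler: stand the blue-knobbed steel plug in the coupler's mouth and press it down against its stiff seal until the collar sits flush on the rim, with both brass cam arms still up. Then swing the two cam arms down together, in step, until both lie fully down against the coupler, and let go. Press and squeeze gently, feeling your way rather than forcing anything, and leave the things standing around where they are.

Things in the scene. Friction and masses are not known exactly. Their poses are not given: they have to be found in the camera images.
- coupler: fixed upright grey metal female coupler on a round 104 mm foot; origin on the counter under its axis, z up. Tube 48 mm outside, bore 38 mm. Capped pipe stub along +x at 26 mm height, to 58 mm from the axis. The two brass cam arms swing in its y-z plane, on the +y and -y sides, about pivots 29 mm from the axis, 84.5 mm high
- coupler_rim (a point): centre of the coupler's mouth, at rim height (100 mm above the counter), axes as the coupler. Inside the bore a rubber seal slides stiffly (about 9 N) and stays where it is pushed: a plug just set on it stands with its collar 5 to 7 mm above the rim and must be pressed down until collar meets rim, a hard stop. Over 50 N between plug and coupler (side loads added) is too much
- plug: loose steel plug, 0.22 to 0.4 kg, 62 mm tall, standing on its nose; origin at the centre of its underside, z up. Nose tapers from 24 to 36 mm diameter over the lowest 11 mm, barrel 36 mm with a groove 16 to 34 mm up, collar 52 mm diameter 40 to 45 mm up, blue round knob 28 mm diameter 48 to 62 mm up
- plug_collar (a point): centre of the underside of the plug's collar, 40 mm above the plug's origin; meets coupler_rim when the plug is home. Only then does the groove face the cam lobes; while the plug stands 5 mm high the lobes strike its barrel and the arms jam
- cam_left (a joint): brass cam arm on the coupler's +y side, 14 mm wide, 8 mm thick, 58 mm long from its pivot. 0 = raised 50 degrees above level; 0.87 = level; grows as it swings out and down; 2.41 = fully down along the tube (outer faces of both arms then 66 mm apart). Stiff hinge (0.09 N m), stays where left; its lobe bears in the groove from about 1.4, eases near the end.
- cam_right (a joint): the same arm on the coupler's -y side. 10 to 25 N on each arm does; over 30 N on an arm is too much
- cam_left_tip (a point): point in the left arm 52 mm from its pivot, near its round end
- cam_right_tip (a point): point in the right arm 52 mm from its pivot, near its round end
- label_card_1: bystander: another red card 58 mm wide in a stone block, 61 mm tall, beside the toaster, origin under its block
- stick_glass: bystander: glass of wooden stirrers, 97 mm across, 166 mm tall, origin under its centre
- spoon: bystander: steel teaspoon 124x25x8 mm lying on the counter
- label_card_0: bystander: red card 58 mm wide in a small stone block, 61 mm tall, in front of the toaster
Things that resemble listed ones, but are neither listed nor needed, are in the scene too. Leave any purple look-alike of the plug alone.

How it is judged:
On the way, in this order (a step that is already met when the one before it is completed fails the run):
1. the plug is pressed home in the coupler (collar within 1.5 mm of the rim, upright) with both cam arms still above level (z of plug_collar in the frame of coupler_rim below 0.0015 m and horizontal distance between plug_collar and coupler_rim below 0.003 m and angle between plug's own z axis and vertical below 0.06 rad and value of joint each of cam_left, cam_right below 0.87 rad), for 0.2 s.
2. both cam arms are fully down with the plug home (value of joint each of cam_left, cam_right above 2.25 rad and z of plug_collar in the frame of coupler_rim below 0.0015 m), for 0.2 s.
At the end, for the whole second after the job is handed in: the plug stands upright and at rest in the coupler, its collar within 1.5 mm of the rim and within 3 mm of centre, and both cam arms are down within about 9 degrees of their stops (joint value over 2.25) (all of step 2 and horizontal distance between plug_collar and coupler_rim below 0.003 m and angle between plug's own z axis and vertical below 0.06 rad and linear speed of plug below 0.02 m/s); the robot touches nothing.
It fails at once if one cam arm is swung well ahead of the other (about 35 degrees or more) ((value of joint cam_left above 1.3 rad and value of joint cam_right below 0.7 rad) or (value of joint cam_right above 1.3 rad and value of joint cam_left below 0.7 rad) or (value of joint cam_left above 2 rad and value of joint cam_right below 1.4 rad) or (value of joint cam_right above 2 rad and value of joint cam_left below 1.4 rad)).
It fails at once if the plug is forced against the coupler with more than 50 N, or the fingers press the coupler and its arms with more than 60 N in all (30 N on each arm) (contact force between plug and coupler above 50 N or contact force between the fingers and coupler above 60 N).
It fails at once if a bystander is moved by more than 20 mm (distance of any of label_card_1, stick_glass, spoon, label_card_0 from where it was at the start of the episode above 0.02 m).
It also fails if it takes over 64 s, if anything falls off the work surface, if the arm or the gripper's body presses on something with over 40 N, if the wrist force passes 120 N, or if a joint passes its speed limit or range.

ROBOT

A 6-joint arm with a two-finger parallel gripper is mounted at the origin on a cart in front of the work surface, level with it; the furniture and walls round the work are solid. World frame = base frame: x ahead of the robot, y to its left, z up, the work surface at z = 0. Lengths are in m, angles in rad, forces in N, time in s.
With the tool pointing down it reaches from about 0.25 to 0.775 m from the base axis. Payload 4 kg.
Tool frame: the origin (TCP) lies between the finger pads; the fingertips stand 25 mm ahead of it and the grasp point (between the pads) lies 6 mm ahead of it (robot.tip_reach is the z of the fingertips in the tool frame, in m); z points along the fingers, y is the line along which they close (so a half turn about z gives the same grasp; the last joint's range is limited). The gripper opens to 94 mm and grips with 3 to 60 N. Pads are 16 mm wide; open, the fingers measure 119 mm over their backs; the gripper's body (75 mm by 177 mm) begins 78 mm behind the grasp point.
Start: joints at [1.165, 0.087, 1.371, -0, 1.684, -0.103], TCP at [0.164, 0.525, 0.231] pointing down, gripper open.
Joint ranges: [-3.1, 3.1], [-0.76, 2.03], [0.27, 2.55], [-1.08, 4.22], [0.17, 2.65], [-2.57, 2.57]. Speed limits (rad/s): [2.79, 2.79, 3.14, 3.14, 3.14, 3.14].

INTERFACE

Orientations are given as [roll, pitch, yaw] about the fixed x, y, z axes, in that order (R = Rz(yaw) Ry(pitch) Rx(roll)).
In Python, from bench import robot gives the robot as it stands. The module is installed in compiled form; this text tells all that it offers.
- The arm moves only by the shell command python3 -m handwheel 'ROWS'. ROWS is JSON, a list of rows, each a list of 3 entries, a list of its own where there are three numbers: the turn, a rotation vector about the world's x, y, z in units of 90 degrees (1.0 is 90 degrees), then the shift along the world's x, y, z in units of 0.05 m (1.0 is 0.05 m), then the closure, from 0 (fully open) to 1 (shut). A call has 1 to 5 rows; each row shifts and turns the commanded pose from where the row before left it; what a row does not reach is not made up. A row lasts 1/10 s, in which the tool goes at most 50 mm and 8.59 degrees, less where a joint would pass 70% of its speed; a pose out of reach is approached as far as the arm can. A call with a number of a shift or a turn outside -1 to 1 is refused whole. A call with a gripper value outside its range is refused whole. The fingers move at their own pace and stop on an object; the grip force is fixed at half the most. Time passes only in rows, so rows that do not move let the fingers close. It gives the time, the measured TCP pose, the force, the opening and the grip force at its end, in the units of the state.
- robot.get_obs(): the state, without advancing time (a new reading comes with each control period).
- robot.snapshot(name): name is "scene" or "top"; returns (picture, depth): 420x560x3 uint8, red, green, blue; 420x560 float32, m along the optical axis (not along the pixel's ray), 0 where there is no reading.
- robot.calibration(name): a dict with "mtx" (3x3 intrinsics, pixels), "extrinsics" (4x4, takes a point from camera to world coordinates). Camera axes: x right, y down, z forward; pixel columns grow to the right and rows downward; lengths in m; the calibration is good to about 2 mm. A picture is of the moment at which its call begins. calibration takes no time and is no camera call.
- robot.close_job(): hands the job in; it is judged then, once.
Trained networks look in the newest picture that a camera, given by its name, has taken for a name from the list of things; names that differ only in an ending like _2 or _b are one class to them, and where a whole thing is asked for, a point or a joint stands for the part that bears it (a point fixed in the world has none). Each returns a list of dicts, best first, with "p" (0 to 1); they miss things now and then, are a little off and sometimes report something else, mostly with a low value. They report only what shows in the picture. A call takes as long as a camera call. They do not tell look-alikes from the thing itself.
- robot.boxes_of(query, camera): "bbox" ([left, top, right, bottom] in pixels, round what is visible of it).
The state is a dict: "time": time; "joint_positions": joint angles; "qvel": joint speeds; "joint_torque": joint torques, N m; "tool_pos": TCP position; "ee_rot": TCP orientation; "wrist_force": force on the tool from outside, world axes, zero at the start; "wrist_torque": the same for the moment, N m; "width": finger opening in m; "finger_force": force on a finger pad.
Only numpy, scipy, OpenCV 4.12 (cv2) and the standard library are available. Lean on these libraries where they do the work, as an engineer would, in place of code of your own. Each camera call takes 0.05 s, during which the arm holds its last target. There are 200 camera calls.

## Working session

There is one attempt and no reset: what is moved stays moved. The work goes in short steps, Python scripts to look and compute and a shell command to move; the robot and the scene stay as the last step left them, time stands still between calls to the robot, and variables do not carry over. Pictures are saved under pics/ and viewed, at most 10 in all, crops included, and the job is handed in when it is done.

```bash
mkdir -p pics
python3 - <<'E'
from bench import robot
import cv2,numpy as np
for n in ("scene","top"):
    im,d=robot.snapshot(n); cv2.imwrite(f"pics/{n}0.png",im[:,:,::-1]); np.savez(f"pics/{n}0.npz",im=im,d=d)
    for q in ("plug","coupler","cam_left"):
        print(n,q,[(np.round(b["bbox"]).tolist(),round(b["p"],2)) for b in robot.boxes_of(q,n)[:5]])
    c=robot.calibration(n);print(np.round(c["mtx"],1).tolist(),np.round(c["extrinsics"],3).tolist())
o=robot.get_obs();print(o)
E
```

```text
scene plug [([226.0, 222.0, 244.0, 243.0], 0.73), ([238.0, 252.0, 263.0, 278.0], 0.61)]
scene coupler [([289.0, 234.0, 360.0, 299.0], 0.77)]
scene cam_left [([289.0, 237.0, 307.0, 260.0], 0.63), ([224.0, 217.0, 246.0, 246.0], 0.18)]
[[401.4, 0.0, 287.4], [0.0, 401.4, 209.2], [0.0, 0.0, 1.0]] [[0.472, -0.553, 0.687, -0.036], [-0.882, -0.311, 0.355, -0.422], [0.017, -0.773, -0.634, 0.677], [0.0, 0.0, 0.0, 1.0]]
top plug [([246.0, 282.0, 274.0, 304.0], 0.6), ([201.0, 244.0, 227.0, 265.0], 0.57)]
top coupler [([298.0, 242.0, 368.0, 291.0], 0.92)]
top cam_left [([298.0, 269.0, 319.0, 285.0], 0.54)]
[[523.6, 0.0, 273.9], [0.0, 523.6, 212.9], [0.0, 0.0, 1.0]] [[-0.006, -0.995, 0.096, 0.516], [-1.0, 0.005, -0.01, -0.102], [0.01, -0.096, -0.995, 1.099], [0.0, 0.0, 0.0, 1.0]]
{'time': 0.4, 'joint_positions': array([ 1.16490486e+00,  8.72978178e-02,  1.37094816e+00, -3.45276803e-06,
        1.68361434e+00, -1.03108015e-01]), 'qvel': array([-0.00073427, -0.00141423, -0.00308031,  0.00057913,  0.00161207,
        0.00044851]), 'joint_torque': array([-6.84127936e-04, -3.39511943e+01, -3.02111113e+01,  7.16919056e-02,
        2.57951551e-02, -5.52536312e-05]), 'tool_pos': array([0.16397902, 0.52491087, 0.23032632]), 'ee_rot': array([-3.14132607e+00, -2.41359886e-05,  2.83880881e+00]), 'wrist_force': array([ 0.42206952, -0.69035934, -0.13383318]), 'wrist_torque': array([-0.00773647,  0.03048519,  0.03006946]), 'finger_force': 0.0, 'width': 0.09385976141010381}
```

Run:
```python
import cv2,numpy as np
a=cv2.imread("pics/scene0.png");b=cv2.imread("pics/top0.png")
A=cv2.resize(a[190:320,200:400],None,fx=4,fy=4,interpolation=cv2.INTER_CUBIC)
B=cv2.resize(b[215:345,180:380],None,fx=4,fy=4,interpolation=cv2.INTER_CUBIC)
cv2.imwrite("pics/cropA.png",A);cv2.imwrite("pics/cropB.png",B)
```

```text
(no output)
```

View pics/top0.png

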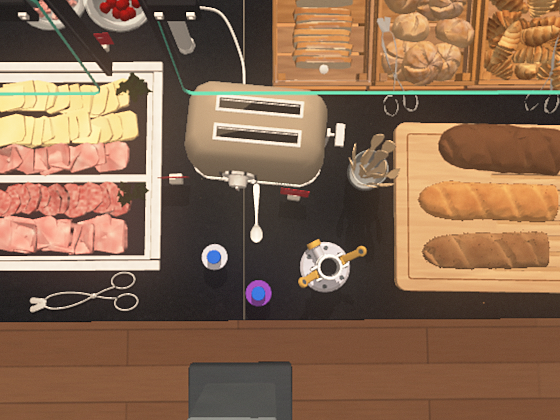

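View pics/scene0.png

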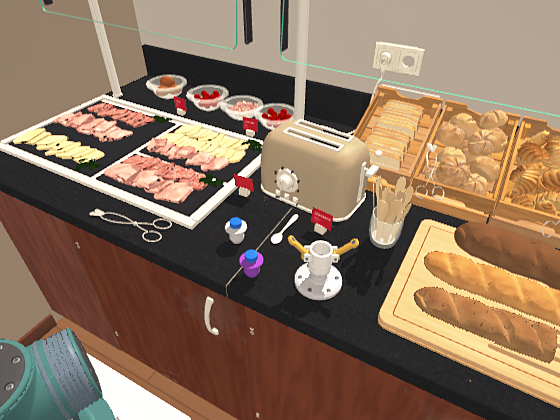

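```bash
ls pics
```

```text
cropA.png
cropB.png
scene0.npz
scene0.png
top0.npz
top0.png
```

View pics/cropB.png

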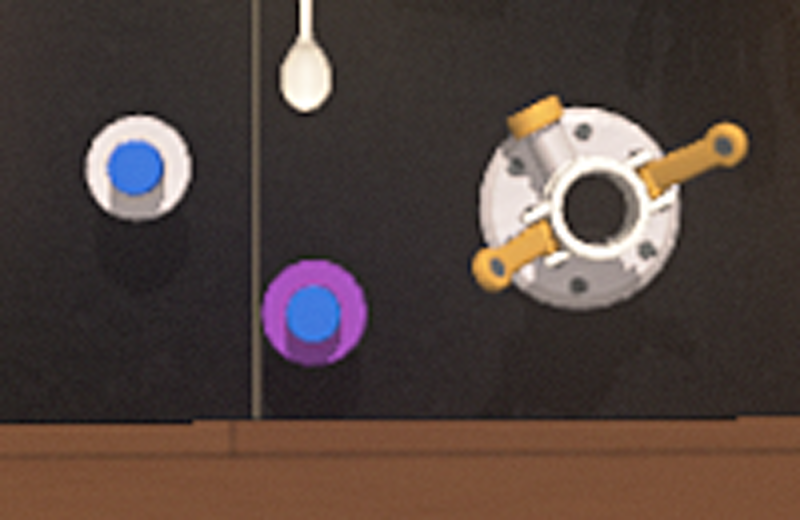

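View pics/cropA.png

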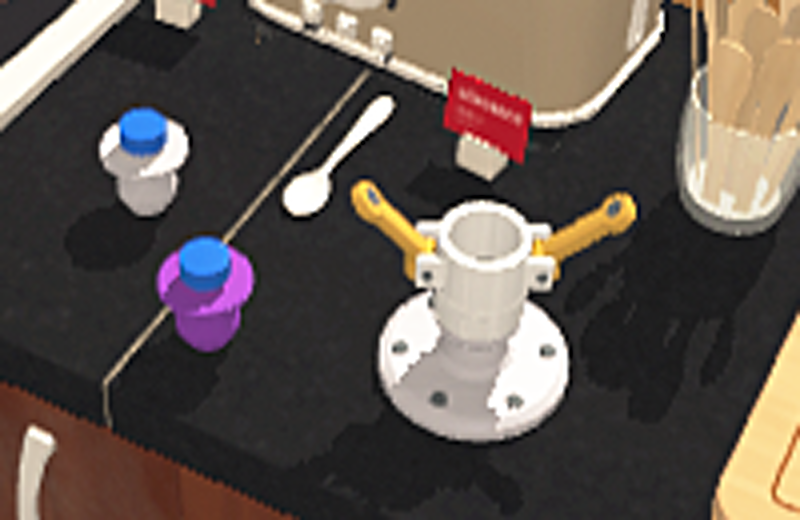

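The candidates for the plug are the steel/white body with blue knob at top (214,256) / scene (235,230), and the purple one at top (258,293) / scene (251,264). The crops show the first has the steel body, so that is the plug. The coupler is at top (327,267), with its stub pointing up-left and its arms raised, tips at (303,283) and (361,251).

```bash
cat > h.py <<'E'
from bench import robot
import numpy as np,cv2
from scipy.optimize import least_squares
def cloud(n,im,d):
    c=robot.calibration(n);v,u=np.mgrid[:420,:560];K=c["mtx"]
    P=np.stack([(u-K[0,2])/K[0,0]*d,(v-K[1,2])/K[1,1]*d,d,np.ones_like(d)],-1)@np.array(c["extrinsics"]).T
    P=P[...,:3].copy(); P[d==0]=np.nan; return P
def circ(p,r=None):
    c0=p.mean(0)
    f=(lambda q:np.hypot(*(p-q[:2]).T)-(r or q[2]))
    s=least_squares(f,[*c0,0.02],loss="soft_l1",f_scale=.001);return s.x
E
python3 - <<'E'
from h import *
for n in ("scene","top"):
    z=np.load(f"pics/{n}0.npz");im=z["im"];P=cloud(n,im,z["d"]);
    hsv=cv2.cvtColor(im,cv2.COLOR_RGB2HSV)
    def box(b): m=np.zeros((420,560),bool);m[b[1]:b[3],b[0]:b[2]]=1;return m
    pb,cb={"scene":([222,215,250,248],[285,230,365,303]),"top":([198,238,232,270],[290,232,372,298])}[n]
    blue=(hsv[...,0]>100)&(hsv[...,0]<125)&(hsv[...,1]>130)&box(pb)
    q=P[blue&(P[...,2]>.058)];print(n,"knob",len(q),q.mean(0),(q.max(0)+q.min(0))/2,q[:,2].max())
    q=P[box(pb)&(P[...,2]>.039)&(P[...,2]<.049)];print("collar",len(q),circ(q[:,:2],.026))
    q=P[box(cb)&(P[...,2]>.096)&(P[...,2]<.104)&(hsv[...,1]<60)];print("rim",len(q),(q.max(0)+q.min(0))/2,circ(q[:,:2]), q[:,2].mean())
    q=P[box(cb)&(P[...,2]<.03)&(P[...,2]>.005)&(hsv[...,1]<60)];print("foot z",np.percentile(q[:,2],[10,50]),(q.max(0)+q.min(0))/2)
    br=(hsv[...,0]>12)&(hsv[...,0]<28)&(hsv[...,1]>110)&box(cb)
    N,L=cv2.connectedComponents(br.astype(np.uint8))
    for i in range(1,N):
        q=P[L==i]
        if len(q)>20: 
            t=q[q[:,2]>np.nanpercentile(q[:,2],70)]
            print(" brass",len(q),"mean",np.nanmean(q,0).round(4),"tip",t.mean(0).round(4),"zmax",np.nanmax(q[:,2]))
E
```

```text
scene knob 84 [0.5298338  0.00623804 0.06240094] [0.53145282 0.0064978  0.06235079] 0.06587596877598711
collar 183 [0.53684256 0.01056384 0.02      ]
rim 182 [ 0.50963846 -0.215949    0.09950962] [ 0.5088957  -0.21846332  0.02158994] 0.09960183851555152
foot z [0.00921387 0.01273053] [ 0.56227871 -0.2073821   0.01743549]
 brass 168 mean [ 0.4998 -0.1698  0.0952] tip [ 0.4792 -0.1665  0.1251] zmax 0.13160295808065037
 brass 201 mean [ 0.5475 -0.2591  0.0929] tip [ 0.5369 -0.2763  0.1201] zmax 0.1266981186632179
top knob 127 [0.52948827 0.00775373 0.06168607] [0.52848265 0.00795411 0.06253123] 0.06680049686961742
collar 357 [0.53054123 0.00997549 0.02      ]
rim 185 [ 0.50878598 -0.21375963  0.09999792] [ 0.50885826 -0.21667334  0.02153679] 0.09917537657360052
foot z [0.00813417 0.01114012] [ 0.51657734 -0.23214001  0.01745921]
 brass 87 mean [ 0.5546 -0.1931  0.0352] tip [ 0.5544 -0.1928  0.0403] zmax 0.04235408035291566
 brass 228 mean [ 0.5316 -0.2637  0.0954] tip [ 0.5388 -0.2736  0.1201] zmax 0.12702208217241784
 brass 186 mean [ 0.4862 -0.176   0.1028] tip [ 0.4807 -0.1618  0.1265] zmax 0.1321927926997859
```

Steel plug ≈ (0.529, 0.008), rim ≈ (0.509, -0.217, 0.100), coupler yaw ≈ 27.7°. I'll move above the plug with the tool's closing line along the coupler's x axis.

```bash
R='[[0,0,-0.025],[0.365,-0.517,-0.08],0]'; python3 -m handwheel '[[[0,0,-0.025],[0.365,-0.517,-0.08],0],[[0,0,-0.025],[0.365,-0.517,-0.08],0],[[0,0,-0.025],[0.365,-0.517,-0.08],0],[[0,0,-0.025],[0.365,-0.517,-0.08],0],[[0,0,-0.025],[0.365,-0.517,-0.08],0]]'
python3 -m handwheel '[[[0,0,-0.025],[0.365,-0.517,-0.08],0],[[0,0,-0.025],[0.365,-0.517,-0.08],0],[[0,0,-0.025],[0.365,-0.517,-0.08],0],[[0,0,-0.025],[0.365,-0.517,-0.08],0],[[0,0,-0.025],[0.365,-0.517,-0.08],0]]'
python3 -m handwheel '[[[0,0,-0.025],[0.365,-0.517,-0.08],0],[[0,0,-0.025],[0.365,-0.517,-0.08],0],[[0,0,-0.025],[0.365,-0.517,-0.08],0],[[0,0,-0.025],[0.365,-0.517,-0.08],0],[[0,0,-0.025],[0.365,-0.517,-0.08],0]]'
python3 -m handwheel '[[[0,0,-0.025],[0.365,-0.517,-0.08],0],[[0,0,-0.025],[0.365,-0.517,-0.08],0],[[0,0,-0.025],[0.365,-0.517,-0.08],0],[[0,0,-0.025],[0.365,-0.517,-0.08],0],[[0,0,-0.025],[0.365,-0.517,-0.08],0]]'
python3 -m handwheel '[[[0,0,0],[0,0,0],0]]'
```

```text
time: 0.9
tool_pos: [0.2558, 0.3947, 0.2105]
ee_rot: [3.141, 0.0, 2.641]
wrist_force: [1.2, 0.2, 0.8]
width: 0.0939
finger_force: 0.0
time: 1.4
tool_pos: [0.3471, 0.2654, 0.1906]
ee_rot: [3.141, 0.0, 2.445]
wrist_force: [0.2, -0.6, -0.1]
width: 0.094
finger_force: 0.0
time: 1.9
tool_pos: [0.4384, 0.1361, 0.1705]
ee_rot: [3.141, 0.0, 2.248]
wrist_force: [-0.2, -0.2, 0.3]
width: 0.0942
finger_force: 0.0
time: 2.4
tool_pos: [0.5297, 0.0068, 0.1504]
ee_rot: [3.141, 0.0, 2.052]
wrist_force: [1.0, 0.3, -0.3]
width: 0.0944
finger_force: 0.0
time: 2.5
tool_pos: [0.5302, 0.0051, 0.1496]
ee_rot: [-3.14, 0.001, 2.049]
wrist_force: [0.4, 0.2, 0.0]
width: 0.0942
finger_force: 0.0
```

```bash
python3 -m handwheel '[[[0,0,0],[-0.014,0.05,-0.4],0],[[0,0,0],[0,0,-0.4],0],[[0,0,0],[0,0,-0.4],0],[[0,0,0],[0,0,-0.34],0],[[0,0,0],[0,0,0],0]]'
python3 -m handwheel '[[[0,0,0],[0,0,0],1],[[0,0,0],[0,0,0],1],[[0,0,0],[0,0,0],1],[[0,0,0],[0,0,0],1],[[0,0,0],[0,0,0],1]]'
python3 -m handwheel '[[[0,0,0],[0,0,0],1],[[0,0,0],[0,0,0],1],[[0,0,0],[0,0,0],1],[[0,0,0],[0,0,0],1],[[0,0,0],[0,0,0],1]]'
```

```text
time: 3.0
tool_pos: [0.5259, 0.0113, 0.0708]
ee_rot: [-3.137, -0.004, 2.054]
wrist_force: [0.2, -0.5, 0.3]
width: 0.0942
finger_force: 0.0
time: 3.5
tool_pos: [0.5286, 0.0105, 0.0741]
ee_rot: [3.141, 0.001, 2.053]
wrist_force: [1.5, 0.5, 0.4]
width: 0.0571
finger_force: 0.0
time: 4.0
tool_pos: [0.5285, 0.0106, 0.0735]
ee_rot: [3.141, 0.0, 2.053]
wrist_force: [0.2, -0.4, -0.5]
width: 0.0274
finger_force: 30.0
```

```bash
python3 -m handwheel '[[[0,0,0],[0,0,0.3],1],[[0,0,0],[0,0,0.6],1],[[0,0,0],[0,0,0.6],1],[[0,0,0],[0,0,0.6],1],[[0,0,0],[0,0,0.6],1]]'
python3 -m handwheel '[[[0,0,0],[0,0,0.3],1],[[0,0,0],[-0.05,-0.45,0],1],[[0,0,0],[-0.05,-0.55,0],1],[[0,0,0],[-0.05,-0.6,0],1],[[0,0,0],[-0.05,-0.6,0],1]]'
python3 -m handwheel '[[[0,0,0],[-0.05,-0.6,0],1],[[0,0,0],[-0.05,-0.6,0],1],[[0,0,0],[-0.05,-0.6,0],1],[[0,0,0],[-0.04,-0.35,0],1],[[0,0,0],[0,-0.2,0],1]]'
python3 -m handwheel '[[[0,0,0],[0,0,0],1],[[0,0,0],[0,0,0],1],[[0,0,0],[0,0,0],1]]'
python3 - <<'E'
from h import *
for n in ("scene","top"):
    im,d=robot.snapshot(n); cv2.imwrite(f"pics/{n}1.png",im[:,:,::-1]); np.savez(f"pics/{n}1.npz",im=im,d=d)
a=cv2.imread("pics/scene1.png");b=cv2.imread("pics/top1.png")
cv2.imwrite("pics/crop1.png",np.hstack([cv2.resize(a[150:310,250:410],(400,400),interpolation=2),cv2.resize(b[190:350,250:410],(400,400),interpolation=2)]))
print(robot.boxes_of("plug","scene"))
E
```

```text
time: 4.5
tool_pos: [0.5275, 0.0105, 0.2083]
ee_rot: [-3.139, -0.001, 2.053]
wrist_force: [0.7, 0.1, -4.1]
width: 0.0271
finger_force: 30.0
time: 5.0
tool_pos: [0.5175, -0.1002, 0.2218]
ee_rot: [-3.139, -0.002, 2.054]
wrist_force: [-0.4, 0.8, -3.2]
width: 0.0269
finger_force: 30.0
time: 5.5
tool_pos: [0.5078, -0.2183, 0.2216]
ee_rot: [-3.139, -0.003, 2.051]
wrist_force: [0.4, 0.6, -3.6]
width: 0.0273
finger_force: 30.0
time: 5.8
tool_pos: [0.5089, -0.2159, 0.2233]
ee_rot: [3.141, -0.001, 2.055]
wrist_force: [0.2, 0.4, -3.5]
width: 0.0273
finger_force: 30.0
[{'bbox': [239.1, 250.1, 260.9, 278.5], 'p': 0.87}, {'bbox': [311.9, 207.9, 340.6, 234.4], 'p': 0.61}]
```

View pics/crop1.png

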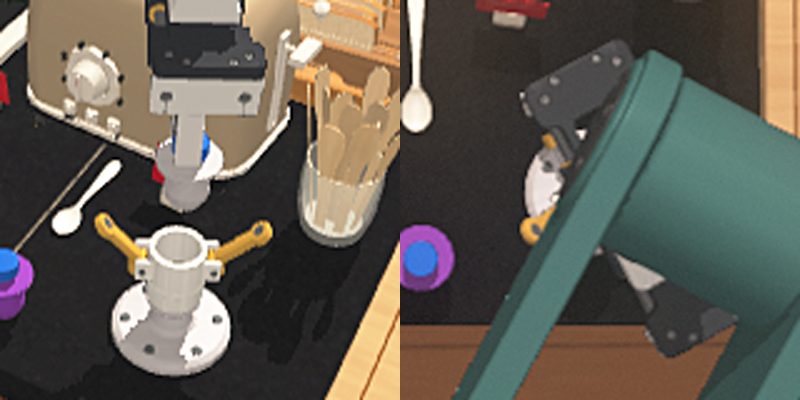

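The scene view (left) shows the plug upright in the fingers at about crop (187,175), above the coupler mouth at crop (177,240). Next I measure the offset between plug and coupler axes with one camera, using cylinder fits.

Run:
```python
from h import *
z=np.load("pics/scene1.npz");im=z["im"];P=cloud("scene",im,z["d"])
sat=cv2.cvtColor(im,cv2.COLOR_RGB2HSV)[...,1]
near=np.hypot(P[...,0]-.509,P[...,1]+.217)
def fit(lo,hi,r,m=.032):
    k=(P[...,2]>lo)&(P[...,2]<hi)&(near<m)&(sat<70);q=P[k]
    s=circ(q[:,:2],r);res=np.hypot(*(q[:,:2]-s[:2]).T)-r
    print(lo,hi,len(q),s[:2].round(4),"rms",res.std().round(4))
fit(.166,.187,.018); fit(.187,.1935,.026,.04); fit(.06,.076,.024); fit(.094,.1005,.0215,.026);fit(.086,.098,.024,.028)
k=(near<.03)&(P[...,2]>.135)&(P[...,2]<.19);print("nose zmin",np.percentile(P[k][:,2],[0,2,5]))
hs=cv2.cvtColor(im,cv2.COLOR_RGB2HSV)
# collar top and rim annuli in pixels
```

```text
0.166 0.187 116 [ 0.5142 -0.2184] rms 0.0013
0.187 0.1935 30 [ 0.5129 -0.2193] rms 0.0024
0.06 0.076 161 [ 0.5093 -0.2186] rms 0.0019
0.094 0.1005 143 [ 0.5083 -0.2185] rms 0.0018
0.086 0.098 201 [ 0.5084 -0.2182] rms 0.002
nose zmin [0.15046365 0.15314677 0.15555163]
```

```bash
python3 -m handwheel '[[[0,0,0],[-0.038,0.032,-0.2],1],[[0,0,0],[0,0,-0.3],1],[[0,0,0],[0,0,-0.3],1],[[0,0,0],[0,0,-0.1],1],[[0,0,0],[0,0,0],1]]'
python3 -m handwheel '[[[0,0,0],[0,0,-0.05],1],[[0,0,0],[0,0,-0.05],1],[[0,0,0],[0,0,0],1]]'|egrep 'pos|force'
python3 -m handwheel '[[[0,0,0],[0,0,-0.05],1],[[0,0,0],[0,0,0],1]]'|egrep 'pos|force'
```

```text
time: 6.45
tool_pos: [0.5059, -0.2149, 0.1761]
ee_rot: [-3.139, -0.003, 2.053]
wrist_force: [0.7, 0.0, -3.2]
width: 0.0271
finger_force: 30.0
tool_pos: [0.507, -0.2155, 0.1736]
wrist_force: [0.6, 0.1, -3.2]
finger_force: 30.0
tool_pos: [0.5069, -0.2154, 0.1709]
wrist_force: [-0.4, -0.1, -2.9]
finger_force: 30.0
```

Run:
```python
from h import *
im,d=robot.snapshot("scene");cv2.imwrite("pics/s2.png",cv2.resize(im[160:310,250:400,::-1],(600,600),interpolation=2))
```

```text
(no output)
```

View pics/s2.png

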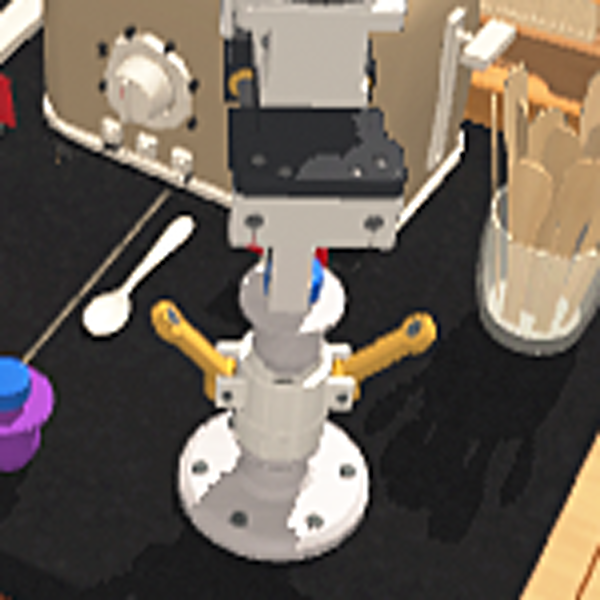

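The nose has just entered the mouth at crop (285,375), with the collar in line at (293,300). I'll keep going down gently.

```bash
for i in 1; do 
python3 -m handwheel '[[[0,0,0],[0,0,-0.04],1],[[0,0,0],[0,0,0],1]]'|egrep 'pos|wrist'
python3 -m handwheel '[[[0,0,0],[0,0,-0.04],1],[[0,0,0],[0,0,0],1]]'|egrep 'pos|wrist'
python3 -m handwheel '[[[0,0,0],[0,0,-0.04],1],[[0,0,0],[0,0,0],1]]'|egrep 'pos|wrist'; done
```

```text
tool_pos: [0.5068, -0.2153, 0.1687]
wrist_force: [-0.6, -0.8, -3.4]
tool_pos: [0.5068, -0.2153, 0.1667]
wrist_force: [0.4, 0.6, -3.1]
tool_pos: [0.5068, -0.2153, 0.1646]
wrist_force: [-0.4, -0.5, -4.1]
```

```bash
python3 -m handwheel '[[[0,0,0],[0,0,-0.03],1],[[0,0,0],[0,0,0],1]]'|egrep 'pos|wrist'
python3 -m handwheel '[[[0,0,0],[0,0,-0.03],1],[[0,0,0],[0,0,0],1]]'|egrep 'pos|wrist'
python3 -m handwheel '[[[0,0,0],[0,0,-0.03],1],[[0,0,0],[0,0,0],1]]'|egrep 'pos|wrist'
```

```text
tool_pos: [0.5068, -0.2154, 0.1633]
wrist_force: [-0.4, 0.6, -3.5]
tool_pos: [0.5068, -0.2153, 0.1618]
wrist_force: [0.0, 0.4, -3.0]
tool_pos: [0.5068, -0.2153, 0.1602]
wrist_force: [0.7, -0.1, -4.4]
```

```bash
python3 -m handwheel '[[[0,0,0],[0,0,-0.06],1],[[0,0,0],[0,0,0],1]]'|egrep 'pos|wrist'
python3 -m handwheel '[[[0,0,0],[0,0,-0.06],1],[[0,0,0],[0,0,0],1]]'|egrep 'pos|wrist'
python3 -m handwheel '[[[0,0,0],[0,0,-0.06],1],[[0,0,0],[0,0,0],1]]'|egrep 'pos|wrist'
python3 -m handwheel '[[[0,0,0],[0,0,-0.06],1],[[0,0,0],[0,0,0],1]]'|egrep 'pos|wrist'
python3 -m handwheel '[[[0,0,0],[0,0,-0.06],1],[[0,0,0],[0,0,0],1]]'|egrep 'pos|wrist'
```

```text
tool_pos: [0.5067, -0.2153, 0.157]
wrist_force: [-0.0, 0.3, -4.4]
tool_pos: [0.5067, -0.2153, 0.1539]
wrist_force: [-1.6, 0.5, -4.2]
tool_pos: [0.5067, -0.2153, 0.151]
wrist_force: [-0.1, -0.1, -2.5]
tool_pos: [0.5067, -0.2153, 0.148]
wrist_force: [0.4, -0.7, -3.6]
tool_pos: [0.5067, -0.2153, 0.145]
wrist_force: [-0.4, -0.9, -3.1]
```

```bash
python3 -m handwheel '[[[0,0,0],[0,0,-0.04],1],[[0,0,0],[0,0,0],1]]'|egrep 'pos|wrist'
python3 -m handwheel '[[[0,0,0],[0,0,-0.04],1],[[0,0,0],[0,0,0],1]]'|egrep 'pos|wrist'
python3 -m handwheel '[[[0,0,0],[0,0,-0.03],1],[[0,0,0],[0,0,0],1]]'|egrep 'pos|wrist'
python3 -m handwheel '[[[0,0,0],[0,0,-0.02],1],[[0,0,0],[0,0,0],1]]'|egrep 'pos|wrist'
python3 -m handwheel '[[[0,0,0],[0,0,-0.02],1],[[0,0,0],[0,0,0],1]]'|egrep 'pos|wrist'
```

```text
tool_pos: [0.5068, -0.2153, 0.1432]
wrist_force: [-0.9, -0.2, -3.0]
tool_pos: [0.5068, -0.2153, 0.1412]
wrist_force: [-0.7, 0.2, -3.6]
tool_pos: [0.5068, -0.2153, 0.1398]
wrist_force: [-0.7, 0.1, -4.0]
tool_pos: [0.5069, -0.2154, 0.139]
wrist_force: [-0.6, -0.1, -2.3]
tool_pos: [0.5071, -0.2156, 0.1388]
wrist_force: [-0.3, 0.2, 0.1]
```

```bash
for k in 1; do
python3 -m handwheel '[[[0,0,0],[0,0,-0.02],1],[[0,0,0],[0,0,0],1]]'|egrep 'pos|wrist'
python3 -m handwheel '[[[0,0,0],[0,0,-0.02],1],[[0,0,0],[0,0,0],1]]'|egrep 'pos|wrist'
python3 -m handwheel '[[[0,0,0],[0,0,-0.02],1],[[0,0,0],[0,0,0],1]]'|egrep 'pos|wrist'
python3 -m handwheel '[[[0,0,0],[0,0,-0.02],1],[[0,0,0],[0,0,0],1]]'|egrep 'pos|wrist'
done
```

```text
tool_pos: [0.5073, -0.2157, 0.1386]
wrist_force: [-1.6, 1.6, 5.5]
tool_pos: [0.5073, -0.2157, 0.1376]
wrist_force: [-1.8, 0.6, 5.1]
tool_pos: [0.5073, -0.2157, 0.1366]
wrist_force: [-1.7, 1.1, 4.6]
tool_pos: [0.5073, -0.2157, 0.1357]
wrist_force: [-2.1, 1.4, 6.3]
```

```bash
python3 -m handwheel '[[[0,0,0],[0,0,-0.02],1],[[0,0,0],[0,0,0],1]]'|egrep 'pos|wrist'
python3 -m handwheel '[[[0,0,0],[0,0,-0.02],1],[[0,0,0],[0,0,0],1]]'|egrep 'pos|wrist'
python3 -m handwheel '[[[0,0,0],[0,0,-0.01],1],[[0,0,0],[0,0,0],1]]'|egrep 'pos|wrist'
python3 -m handwheel '[[[0,0,0],[0,0,-0.01],1],[[0,0,0],[0,0,0],1]]'|egrep 'pos|wrist'
```

```text
tool_pos: [0.5073, -0.2157, 0.1347]
wrist_force: [-1.9, 1.1, 5.8]
tool_pos: [0.5073, -0.2156, 0.1337]
wrist_force: [-1.4, 0.5, 6.3]
tool_pos: [0.5074, -0.2157, 0.1337]
wrist_force: [-2.8, 1.4, 7.7]
tool_pos: [0.5074, -0.2157, 0.1336]
wrist_force: [-2.8, 2.0, 9.0]
```

```bash
python3 -m handwheel '[[[0,0,0],[0,0,-0.02],1],[[0,0,0],[0,0,0],1]]'|egrep 'pos|wrist'
python3 -m handwheel '[[[0,0,0],[0,0,-0.02],1],[[0,0,0],[0,0,0],1]]'|egrep 'pos|wrist|width'
python3 -m handwheel '[[[0,0,0],[0,0,-0.01],1],[[0,0,0],[0,0,0],1]]'|egrep 'pos|wrist|width'
```

```text
tool_pos: [0.5074, -0.2157, 0.1336]
wrist_force: [-5.2, 2.5, 11.9]
tool_pos: [0.5074, -0.2157, 0.1335]
wrist_force: [-5.0, 3.1, 15.6]
width: 0.0271
tool_pos: [0.5075, -0.2157, 0.1335]
wrist_force: [-5.4, 2.9, 16.9]
width: 0.027
```

Hard stop found at TCP z 0.1335 with the force rising from about 9 to 20 N net, so the plug is home. Now release, lift and turn.

```bash
python3 -m handwheel '[[[0,0,0],[0,0,0.02],1],[[0,0,0],[0,0,0],0.6],[[0,0,0],[0,0,0],0],[[0,0,0],[0,0,0],0],[[0,0,0],[0,0,0],0]]'
python3 -m handwheel '[[[0,0,0],[0,0,0],0],[[0,0,0],[0,0,0],0],[[0,0,0],[0,0,0],0],[[0,0,0],[0,0,0.1],0],[[0,0,0],[0,0,0.2],0]]'|egrep 'pos|wrist|width'
python3 -m handwheel '[[[0,0,0],[0,0,0.3],0],[[0,0,0],[0,0,0.3],0],[[0,0,-0.08],[0,0,0],0],[[0,0,-0.08],[0,0,0],0],[[0,0,-0.08],[0,0,0],0]]'|egrep 'pos|wrist|width'
python3 -m handwheel '[[[0,0,-0.08],[0,0,0],0],[[0,0,-0.08],[0,0,0],0],[[0,0,-0.08],[0,0,0],0],[[0,0,-0.08],[0,0,0],0],[[0,0,-0.08],[0,0,0],0]]'|egrep 'pos|wrist|width'
python3 -m handwheel '[[[0,0,-0.08],[0,0,0],0],[[0,0,-0.08],[0,0,0],0],[[0,0,-0.08],[0,0,0],0],[[0,0,-0.08],[0,0,0],0],[[0,0,-0.04],[0,0,0],0]]'|egrep 'pos|wrist|width'
python3 -m handwheel '[[[0,0,0],[0,0,0],0],[[0,0,0],[0,0,0],0]]'
python3 - <<'E'
from h import *
im,d=robot.snapshot("scene");np.savez("pics/scene3.npz",im=im,d=d);cv2.imwrite("pics/s3.png",cv2.resize(im[160:310,250:400,::-1],(600,600),interpolation=2))
P=cloud("scene",im,d);hsv=cv2.cvtColor(im,cv2.COLOR_RGB2HSV);near=np.hypot(P[...,0]-.509,P[...,1]+.217)
q=P[(P[...,2]>.1)&(P[...,2]<.109)&(near<.033)&(hsv[...,1]<60)];print(len(q),np.median(q,0),circ(q[:,:2],.026))
q=P[(near<.03)&(hsv[...,0]>100)&(hsv[...,0]<125)&(hsv[...,1]>130)&(P[...,2]>.1)];print("knob",len(q),q.mean(0),np.percentile(q[:,2],90))
E
```

```text
time: 12.9
tool_pos: [0.5069, -0.2157, 0.1296]
ee_rot: [-3.141, 0.001, 2.053]
wrist_force: [0.0, -0.3, 0.4]
width: 0.0559
finger_force: 0.0
tool_pos: [0.5063, -0.2151, 0.1439]
wrist_force: [-0.3, -0.9, -0.8]
width: 0.093
tool_pos: [0.5075, -0.2157, 0.1767]
wrist_force: [-0.5, -0.1, -0.5]
width: 0.0939
tool_pos: [0.5074, -0.2157, 0.1765]
wrist_force: [-0.4, 0.4, 0.9]
width: 0.0939
tool_pos: [0.5074, -0.2157, 0.1765]
wrist_force: [0.1, -0.5, -0.8]
width: 0.0942
time: 15.1
tool_pos: [0.5073, -0.2156, 0.1757]
ee_rot: [3.14, -0.001, 0.484]
wrist_force: [0.2, 0.1, -0.0]
width: 0.094
finger_force: 0.0
244 [ 0.49992069 -0.22514619  0.10571396] [ 0.51596548 -0.21651378  0.02      ]
knob 149 [ 0.5066715  -0.219984    0.12092051] 0.1236490453422781
```

View pics/s3.png

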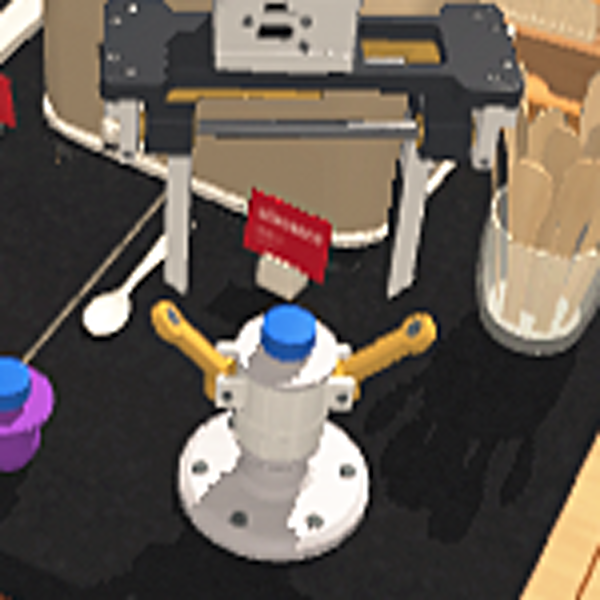

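The plug is home: collar flush on the rim at crop (290,355), arms still raised, fingers at (175,290) and (400,290) in line with the arms. Centre the tool and lower it onto the arms.

```bash
python3 -m handwheel '[[[0,0,0],[0.034,-0.048,-0.1],0],[[0,0,0],[0,0,-0.2],0],[[0,0,0],[0,0,-0.08],0],[[0,0,0],[0,0,0],0],[[0,0,0],[0,0,0],0]]'|egrep 'pos|wrist'
python3 -m handwheel '[[[0,0,0],[0,0,-0.04],0],[[0,0,0],[0,0,0],0]]'|egrep 'pos|wrist'
python3 -m handwheel '[[[0,0,0],[0,0,-0.04],0],[[0,0,0],[0,0,0],0]]'|egrep 'pos|wrist'
python3 -m handwheel '[[[0,0,0],[0,0,-0.04],0],[[0,0,0],[0,0,0],0]]'|egrep 'pos|wrist'
python3 -c "
from bench import robot;print(robot.get_obs()['wrist_torque'])"
```

```text
tool_pos: [0.5084, -0.2177, 0.155]
wrist_force: [-0.0, 0.3, -0.1]
tool_pos: [0.5086, -0.2178, 0.1535]
wrist_force: [-0.2, 1.0, -0.4]
tool_pos: [0.5085, -0.2178, 0.1513]
wrist_force: [0.2, -0.2, 0.6]
tool_pos: [0.5085, -0.2177, 0.1492]
wrist_force: [-0.3, -0.6, 0.5]
[-0.07488347  0.16500746  0.01991983]
```

```bash
cat > t.py <<'E'
from bench import robot
o=robot.get_obs();print(o['tool_pos'].round(4),o['wrist_force'].round(1),o['wrist_torque'].round(2),round(o['width'],4),o['time'])
E
python3 -m handwheel '[[[0,0,0],[0,0,-0.04],0],[[0,0,0],[0,0,0],0]]'>/dev/null; python3 t.py
python3 -m handwheel '[[[0,0,0],[0,0,-0.04],0],[[0,0,0],[0,0,0],0]]'>/dev/null; python3 t.py
python3 -m handwheel '[[[0,0,0],[0,0,-0.04],0],[[0,0,0],[0,0,0],0]]'>/dev/null; python3 t.py
python3 -m handwheel '[[[0,0,0],[0,0,-0.04],0],[[0,0,0],[0,0,0],0]]'>/dev/null; python3 t.py
```

```text
[ 0.5085 -0.2177  0.1471] [-0.3 -0.3 -0.2] [-0.01  0.17  0.03] 0.0937 16.45
[ 0.5085 -0.2177  0.1452] [ 0.   0.  -0.2] [-0.03  0.11  0.01] 0.094 16.65
[ 0.5086 -0.2178  0.1433] [-0.2  0.1  0.4] [-0.07  0.12  0.04] 0.0942 16.85
[ 0.5088 -0.218   0.1417] [ 0.3 -0.1  1. ] [-0.13  0.05  0.02] 0.0943 17.05
```

```bash
python3 -m handwheel '[[[0,0,0],[0,0,-0.04],0],[[0,0,0],[0,0,0],0]]'>/dev/null; python3 t.py
python3 -m handwheel '[[[0,0,0],[0,0,-0.04],0],[[0,0,0],[0,0,0],0]]'>/dev/null; python3 t.py
python3 -m handwheel '[[[0,0,0],[0,0,-0.04],0],[[0,0,0],[0,0,0],0]]'>/dev/null; python3 t.py
python3 -m handwheel '[[[0,0,0],[0,0,-0.04],0],[[0,0,0],[0,0,0],0]]'>/dev/null; python3 t.py
```

```text
[ 0.5088 -0.2178  0.1396] [ 0.9 -0.7  1.7] [-0.05  0.    0.04] 0.0937 17.25
[ 0.5087 -0.2178  0.1373] [0.3 0.1 1. ] [-0.02  0.01 -0.03] 0.0941 17.45
[ 0.5087 -0.2178  0.1354] [0.4 0.  1.6] [-0.03  0.08 -0.  ] 0.094 17.65
[ 0.5087 -0.2177  0.1334] [ 1.  -0.2  2. ] [ 0.02  0.1  -0.06] 0.0939 17.85
```

Run:
```python
from h import *
im,d=robot.snapshot("scene");cv2.imwrite("pics/s4.png",cv2.resize(im[170:300,260:390,::-1],(520,520),interpolation=2))
```

```text
(no output)
```

View pics/s4.png

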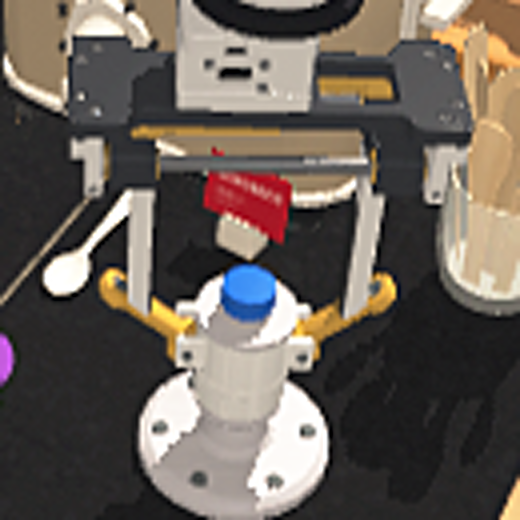

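Both arms are being pushed down in step, to about 30° above level (arm tips at crop (115,285) and (380,288)). I'll continue.

```bash
python3 -m handwheel '[[[0,0,0],[0,0,-0.05],0],[[0,0,0],[0,0,-0.05],0],[[0,0,0],[0,0,0],0]]'>/dev/null; python3 t.py
python3 -m handwheel '[[[0,0,0],[0,0,-0.05],0],[[0,0,0],[0,0,-0.05],0],[[0,0,0],[0,0,0],0]]'>/dev/null; python3 t.py
python3 -m handwheel '[[[0,0,0],[0,0,-0.05],0],[[0,0,0],[0,0,-0.05],0],[[0,0,0],[0,0,0],0]]'>/dev/null; python3 t.py
python3 -m handwheel '[[[0,0,0],[0,0,-0.05],0],[[0,0,0],[0,0,-0.05],0],[[0,0,0],[0,0,0],0]]'>/dev/null; python3 t.py
```

```text
[ 0.5092 -0.2183  0.1297] [0.4 0.1 6.5] [-0.11  0.08 -0.03] 0.0946 18.2
[ 0.5096 -0.2185  0.1254] [-0.5 -0.3  6.9] [-0.09  0.08 -0.05] 0.0941 18.5
[ 0.5099 -0.2187  0.1208] [-0.6  0.5  9.1] [-0.07  0.11 -0.02] 0.0941 18.8
[ 0.51   -0.2187  0.116 ] [ 0.6 -0.1  9.4] [-0.07  0.09 -0.03] 0.0941 19.1
```

```bash
python3 -m handwheel '[[[0,0,0],[0,0,-0.05],0],[[0,0,0],[0,0,-0.05],0],[[0,0,0],[0,0,0],0]]'>/dev/null; python3 t.py
python3 -m handwheel '[[[0,0,0],[0,0,-0.05],0],[[0,0,0],[0,0,-0.05],0],[[0,0,0],[0,0,0],0]]'>/dev/null; python3 t.py
python3 -m handwheel '[[[0,0,0],[0,0,-0.04],0],[[0,0,0],[0,0,0],0]]'>/dev/null; python3 t.py
python3 -m handwheel '[[[0,0,0],[0,0,-0.04],0],[[0,0,0],[0,0,0],0]]'>/dev/null; python3 t.py
```

```text
[ 0.5101 -0.2188  0.1111] [ 0.7 -1.2  8.5] [-0.16 -0.   -0.01] 0.0938 19.4
[ 0.5101 -0.2188  0.1059] [ 1.  -0.   8.4] [-0.14 -0.   -0.02] 0.0938 19.7
[ 0.5101 -0.2186  0.1039] [ 1.1 -0.   8.1] [-0.06  0.03  0.02] 0.0942 19.9
[ 0.5101 -0.2186  0.1018] [ 0.7 -0.5  7.9] [-0.01  0.03  0.01] 0.0942 20.1
```

```bash
python3 -m handwheel '[[[0,0,0],[0,0,-0.04],0],[[0,0,0],[0,0,0],0]]'>/dev/null; python3 t.py
python3 -m handwheel '[[[0,0,0],[0,0,-0.04],0],[[0,0,0],[0,0,0],0]]'>/dev/null; python3 t.py
python3 -m handwheel '[[[0,0,0],[0,0,-0.04],0],[[0,0,0],[0,0,0],0]]'>/dev/null; python3 t.py
python3 -m handwheel '[[[0,0,0],[0,0,-0.04],0],[[0,0,0],[0,0,0],0]]'>/dev/null; python3 t.py
python3 -m handwheel '[[[0,0,0],[0,0,-0.04],0],[[0,0,0],[0,0,0],0]]'>/dev/null; python3 t.py
```

```text
[ 0.5101 -0.2186  0.0999] [1.  0.4 9.1] [-0.04  0.04  0.02] 0.0942 20.3
[ 0.5101 -0.2185  0.0978] [0.4 0.  8.6] [-0.07  0.05 -0.02] 0.0939 20.5
[ 0.51   -0.2185  0.0957] [1.  0.4 8.2] [-0.06 -0.03 -0.01] 0.094 20.7
[ 0.51   -0.2185  0.0936] [-0.5 -0.7  7.7] [-0.07 -0.    0.02] 0.0938 20.9
[ 0.51   -0.2185  0.0915] [ 0.5 -0.2  7.7] [-0.11  0.07 -0.01] 0.0938 21.1
```

```bash
python3 -m handwheel '[[[0,0,0],[0,0,-0.05],0],[[0,0,0],[0,0,-0.05],0],[[0,0,0],[0,0,0],0]]'>/dev/null; python3 t.py
python3 -m handwheel '[[[0,0,0],[0,0,-0.05],0],[[0,0,0],[0,0,-0.05],0],[[0,0,0],[0,0,0],0]]'>/dev/null; python3 t.py
python3 -m handwheel '[[[0,0,0],[0,0,-0.05],0],[[0,0,0],[0,0,-0.05],0],[[0,0,0],[0,0,0],0]]'>/dev/null; python3 t.py
python3 -m handwheel '[[[0,0,0],[0,0,-0.05],0],[[0,0,0],[0,0,-0.05],0],[[0,0,0],[0,0,0],0]]'>/dev/null; python3 t.py
```

```text
[ 0.5098 -0.2184  0.0861] [0.2 0.5 5.9] [-0.12 -0.04  0.  ] 0.0941 21.4
[ 0.5095 -0.2183  0.0806] [1.  0.1 4.7] [-0.1  -0.07  0.04] 0.094 21.7
[ 0.5092 -0.2181  0.075 ] [0.9 0.4 2.7] [-0.14 -0.07  0.03] 0.0939 22.0
[ 0.5087 -0.2179  0.0693] [ 0.6 -0.5  2.5] [-0.17 -0.07  0.07] 0.0941 22.3
```

```bash
python3 -m handwheel '[[[0,0,0],[0,0,-0.05],0],[[0,0,0],[0,0,-0.05],0],[[0,0,0],[0,0,0],0]]'>/dev/null; python3 t.py
python3 -m handwheel '[[[0,0,0],[0,0,0],0.05],[[0,0,0],[0,0,0],0.05],[[0,0,0],[0,0,0],0.05]]'|egrep 'width|force'; python3 t.py
python3 -m handwheel '[[[0,0,0],[0,0,0],0.1],[[0,0,0],[0,0,0],0.1],[[0,0,0],[0,0,0],0.1]]'|egrep 'width|force'; python3 t.py
python3 -m handwheel '[[[0,0,0],[0,0,0],0.15],[[0,0,0],[0,0,0],0.15],[[0,0,0],[0,0,0],0.15]]'|egrep 'width|force'; python3 t.py
```

```text
[ 0.5083 -0.2177  0.0638] [ 1.1 -0.2  1.5] [-0.1  -0.01 -0.04] 0.0941 22.6
wrist_force: [1.8, 0.8, -1.6]
width: 0.0893
finger_force: 2.0
[ 0.5079 -0.2172  0.0633] [ 1.8  0.8 -1.6] [ 0.15 -0.02 -0.05] 0.0893 22.9
wrist_force: [-0.7, 0.9, -2.1]
width: 0.0848
finger_force: 1.8
[ 0.5079 -0.2176  0.064 ] [-0.7  0.9 -2.1] [ 0.05  0.26 -0.01] 0.0848 23.2
wrist_force: [-0.4, -0.4, -2.8]
width: 0.0804
finger_force: 2.0
[ 0.5083 -0.2179  0.0644] [-0.4 -0.4 -2.8] [-0.05  0.31  0.01] 0.0804 23.5
```

```bash
python3 -m handwheel '[[[0,0,0],[0,0,0],0.2],[[0,0,0],[0,0,0],0.2],[[0,0,0],[0,0,0],0.2]]'|egrep 'width|force'
python3 -m handwheel '[[[0,0,0],[0,0,0],0.23],[[0,0,0],[0,0,0],0.23],[[0,0,0],[0,0,0],0.23]]'|egrep 'width|force'
python3 -m handwheel '[[[0,0,0],[0,0,0],0.25],[[0,0,0],[0,0,0],0.25],[[0,0,0],[0,0,0],0.25]]'|egrep 'width|force'
python3 -m handwheel '[[[0,0,0],[0,0,0],0.27],[[0,0,0],[0,0,0],0.27],[[0,0,0],[0,0,0],0.27]]'|egrep 'width|force'
```

```text
wrist_force: [-0.7, -0.9, -2.5]
width: 0.0752
finger_force: 2.1
wrist_force: [-1.1, -0.7, -3.3]
width: 0.0724
finger_force: 2.1
wrist_force: [-0.7, -1.4, -4.1]
width: 0.0709
finger_force: 2.5
wrist_force: [2.6, -3.3, -5.4]
width: 0.0683
finger_force: 5.3
```

```bash
python3 -m handwheel '[[[0,0,0],[0,0,0],0.1],[[0,0,0],[0,0,0],0],[[0,0,0],[0,0,0],0],[[0,0,0],[0,0,0],0],[[0,0,0],[0,0,0],0]]'|egrep 'width|force|pos'
python3 -m handwheel '[[[0,0,0],[0,0,0.2],0],[[0,0,0],[0,0,0.4],0],[[0,0,0],[0,0,0.6],0],[[0,0,0],[0,0,0.6],0],[[0,0,0],[0,0,0.6],0]]'|egrep 'width|force|pos'
python3 -m handwheel '[[[0,0,0],[0,0,0.3],0],[[0,0,0],[0,0,0.1],0],[[0,0,0],[0,0,0],0]]'|egrep 'width|force|pos'
python3 - <<'E'
from h import *
im,d=robot.snapshot("scene");cv2.imwrite("pics/s5.png",cv2.resize(im[170:300,260:390,::-1],(520,520),interpolation=2))
P=cloud("scene",im,d);hsv=cv2.cvtColor(im,cv2.COLOR_RGB2HSV)
br=(hsv[...,0]>12)&(hsv[...,0]<28)&(hsv[...,1]>110);q=P[...,:2]-[.509,-.218]
yy=q@np.array([-.465,.885]);xx=q@np.array([.885,.465])
for s in (1,-1):
    k=br&(yy*s>.02)&(yy*s<.075)&(abs(xx)<.02)&(P[...,2]>.02)
    print(s,k.sum(),"y",np.percentile(yy[k],[5,50,95]).round(4),"z",np.percentile(P[k][:,2],[2,50,98]).round(4))
E
```

```text
tool_pos: [0.5087, -0.2177, 0.0649]
wrist_force: [-0.7, 0.5, 0.6]
width: 0.0937
finger_force: 0.0
tool_pos: [0.5086, -0.2177, 0.1865]
wrist_force: [1.4, 0.1, 0.1]
width: 0.0939
finger_force: 0.0
tool_pos: [0.5087, -0.2178, 0.2047]
wrist_force: [0.9, -0.2, -0.8]
width: 0.0945
finger_force: 0.0
1 125 y [0.0245 0.0312 0.0562] z [0.0395 0.0908 0.3086]
-1 161 y [-0.0572 -0.0346 -0.0269] z [0.0396 0.3056 0.3132]
```

View pics/s5.png

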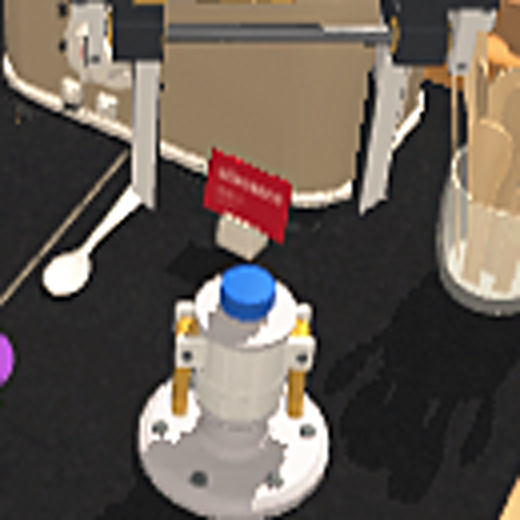

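Both arms lie straight down along the tube (crop (180,390) and (296,390)). The plug's collar is flush, and the robot is clear.

```bash
python3 -c "
from bench import robot;print(robot.close_job())"
```

```text
the job is handed in; nothing more can be done
None
```

The plug is pressed home with its collar flush, both cam arms were swung down together and lie flat against the coupler, and the job is handed in with the robot clear; the hand-in call returned no verdict.

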